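# Rock the overflow pipe out of the scoop well

## Robot

A 6-joint arm with a two-finger parallel gripper is mounted at the origin on the work surface. World frame = base frame: x ahead of the robot, y to its left, z up, the work surface at z = 0. Lengths are in m, angles in degrees, forces in N, time in s.
With the tool pointing down it reaches from about 0.275 to 0.875 m from the base axis. Payload 12.5 kg.
Tool frame: the origin (TCP) lies on the centre line of the jaws, within the pads' length; the fingertips stand 17 mm ahead of it and the grasp point (between the pads) lies 2 mm behind it (env.tip_extent is the distance from the TCP to the fingertips, in m); z points along the fingers, y is the line along which they close (so a half turn about z gives the same grasp; the last joint's range is limited). The gripper opens to 85 mm and grips with 20 to 120 N. Pads are 22 mm wide; open, the fingers measure 114 mm over their backs; the gripper's body (76 mm by 85 mm) begins 54 mm behind the grasp point. The pads swing forward as they close: fully open they stand 13 mm farther back than shut.
Start: joints at [-75.493, 20.094, 94.641, -0, 65.266, -4.847], TCP at [0.182, -0.519, 0.248] pointing down, gripper open.
Joint ranges: [-157.81, 157.81], [-45, 120.19], [0.68, 151.7], [-89.99, 269.99], [4.06, 180], [-164.3, 164.3]. Speed limits (degrees/s): [127.2, 127.2, 159.86, 180, 180, 180].

## Interface

Orientations are given as [roll, pitch, yaw] about the fixed x, y, z axes, in that order (R = Rz(yaw) Ry(pitch) Rx(roll)).
In Python, from workcell import env, grab_frame, order gives the robot as it stands.
- The arm moves only by the tool arm_command, never from a script. Its argument "plan" is a list of rows, each an object with "offset": the shift along the tool's x, y, z in cm, a list of three; "yaw": the turn about the tool's z in degrees; "grip": the gripper command: -1 is shut, 1 is fully open, values between are in proportion. A call has 1 to 10 rows; each row is the pose to reach, as a shift and turn from the pose commanded when the call began, along the tool's axes at that moment; what a row does not reach only later rows make up. A row lasts 1/8 s, in which the tool goes at most 62.5 mm and 10.7 degrees, less where a joint would pass 70% of its speed; a pose out of reach is approached as far as the arm can. A call with a gripper value outside its range is refused whole. The fingers move at their own pace and stop on an object; the grip force is fixed at half the most. Time passes only in rows, so rows that repeat a pose let the fingers close. It gives the time, the measured TCP pose, the force, the opening and the grip force at its end, in the units of the state.
- env.get_state(): the state, without advancing time (a new reading comes with each control period).
- grab_frame(name): name is "scene" or "top"; returns a dict with "image" (420x560x3 uint8, blue, green, red), "z_map" (420x560 float32, m along the optical axis (not along the pixel's ray), 0 where there is no reading), "camera_matrix" (3x3 intrinsics, pixels), "eye" and "rotation" of the camera in the world. Camera axes: x right, y down, z forward; pixel columns grow to the right and rows downward; lengths in m; the calibration is good to about 2 mm. A picture is of the moment at which its call begins.
- order.sign_off(): hands the job in; it is judged then, once.
The state is a dict: "time": time; "q": joint angles; "joint_vel": joint speeds; "joint_efforts": joint torques, N m; "tcp_pos": TCP position; "tool_rot": TCP orientation; "contact_force": force on the tool from outside, world axes, zero at the start; "wrist_torque": the same for the moment, N m; "gripper_width": finger opening in m; "gripper_force": force on a finger pad.
Only numpy, scipy, OpenCV 4.12 (cv2) and the standard library are available. Lean on these libraries where they do the work, as an engineer would, in place of code of your own. Each camera call takes 0.05 s, during which the arm holds its last target. There are 200 camera calls.

## Task

It is closing time and the scoop-rinsing well has to run empty: take the steel overflow pipe near its top and rock it from side to side along the length of the well, at least two good leans each way, easing it up a little with each lean until the tight rubber seal of the drain lets go; a straight hard tug would drag the seal out of its groove. Finish holding the pipe still and upright in the gripper just clear above the open drain so that it can drip off; do not let go of it or put it down. Leave the ice-cream scoop, the sugar shaker and the stack of cake moulds where they are.

Things in the scene. Friction and masses are not known exactly. Their poses are not given: they have to be found in the camera images.
- well: Open stainless steel rinsing well fixed on the counter. Inside 176 mm wide (x axis), 325 mm long (y axis); outside 236 x 385 mm; rim 130 mm above the counter, flat floor 50 mm above it. Origin: centre of its underside, z up. On the end wall at its -y end a spout up to 229 mm high reaches 60 mm in over the trough, far from the drain.
- drain (a point): Centre of the drain's mouth in the well's floor, 85 mm from the well's centre to its +y end; axes as the well's. Socket 60 mm wide, 40 mm deep. A black rubber ring 1 to 9 mm below the mouth grips the pipe: pulled straight up it resists with 25 to 40 N; rocked and eased up, with about 10 N. The pipe leans easily by 10 degrees either way, pivoting in the rubber.
- standpipe: Overflow pipe: upright round steel tube, 38 mm wide, 160 mm long, 0.28 kg; foot a round dome. Origin: lowest point of the foot, z to its top. At first the foot stands 40 mm below the drain's mouth, the top 40 mm above the well's rim. The rubber lets go after 18 to 22 mm of rise: rock on till then, rising about 2 mm a lean, with two leans of 5 degrees or more to each side within the first 14 mm.
- standpipe_top (a point): Centre of the open top end of the overflow pipe, 160 mm along the tube from its foot; when seated 120 mm above the drain's mouth and 170 mm above the counter.
- seal (a joint): How far the black rubber seal ring has been dragged up out of its groove in the drain, in m: 0 at rest, about 0.0001 for each newton of upward drag by the pipe; past 0.002 (20 N) it is pulled out. Lifting 3 mm without rocking does that.
- scoop: Ice-cream scoop with a black handle, 207 mm long and 58 mm wide, lying on the counter; to be left alone. Origin: on the counter near its middle, x axis towards the bowl.
- shaker: Upright aluminium sugar shaker, 74 mm wide, 104 mm high, on the counter; to be left alone. Origin: centre of its underside.
- moulds: Nested stack of three small aluminium cake moulds, 60 mm wide, 78 mm high, on the counter; to be left alone. Origin: centre of its underside.
There are look-alikes about, which are no part of the job. What is shaped like the standpipe but blue or yellow is not meant.

How it is judged (in metres and radians):
On the way, in this order (a step that is already met when the one before it is completed fails the run):
1. the pipe is leaned about 5 degrees towards the +y end of the well while the seal still holds it (y of standpipe_top in the frame of drain above 0.009 m and z of standpipe in the frame of drain below -0.026 m).
2. it is leaned about 5 degrees towards the -y end of the well while the seal still holds it (y of standpipe_top in the frame of drain below -0.009 m and z of standpipe in the frame of drain below -0.026 m).
3. it is leaned to the +y end again while the seal still holds it (all of step 1).
At the end, for the whole second after the job is handed in: The gripper holds the pipe still, its foot 3 to 40 mm above the drain's mouth and within 20 mm of the drain's axis, upright within 8 degrees, touching nothing of the well (z of standpipe in the frame of drain between 0.003 and 0.04 m and horizontal distance between standpipe and drain below 0.02 m and angle between standpipe's own z axis and vertical below 0.14 rad and contact force between the fingers and standpipe above 2 N and contact force between standpipe and well below 0.1 N and linear speed of standpipe below 0.02 m/s); the arm keeps its last pose, push and grip.
It fails at once if the rubber seal is dragged more than 2 mm up out of its groove (a tug of 20 N) (value of joint seal above 0.002 m).
It fails at once if the ice-cream scoop is shifted by more than 30 mm (distance of scoop from where it was at the start of the episode above 0.03 m).
It fails at once if the sugar shaker is shifted by more than 30 mm (distance of shaker from where it was at the start of the episode above 0.03 m).
It fails at once if the stack of moulds is shifted by more than 30 mm (distance of moulds from where it was at the start of the episode above 0.03 m).
It also fails if it takes over 42 s, if anything falls off the work surface, if the arm or the gripper's body presses on something with over 40 N, if the wrist force passes 120 N, or if a joint passes its speed limit or range.

## Working session

There is one attempt and no reset: what is moved stays moved. The work goes in short steps, Python scripts to look and compute and a tool call to move; the robot and the scene stay as the last step left them, time stands still between calls to the robot, and variables do not carry over. Pictures are saved under pics/ and viewed, at most 10 in all, crops included, and the job is handed in when it is done.

Besides the shell and the picture viewer there is one more tool, called after ">>>" as name(argument=value, ...) on one line, values as JSON. arm_command: Moves the arm, as the interface text tells. Its arguments: {"type":"object","properties":{"plan":{"type":"array"}},"required":["plan"]}

```bash
mkdir -p pics; cat > h.py <<'E'
import numpy as np,cv2
from workcell import env,grab_frame,order
def P(f,u,v,z=None):
    K=f["camera_matrix"];d=np.array([(u-K[0,2])/K[0,0],(v-K[1,2])/K[1,1],1.])
    r=np.array(f["rotation"])@d;e=np.array(f["eye"])
    if z is None: return e+r*f["z_map"][int(round(v)),int(round(u))]
    return e+r*(z-e[2])/r[2]
E
python3 - <<'E'
from h import *
import pickle
for n in("scene","top"):
    f=grab_frame(n);pickle.dump(f,open(n+".pkl","wb"));cv2.imwrite(f"pics/{n}0.png",f["image"]);print(n,f["eye"],f["rotation"],f["camera_matrix"])
print(env.get_state())
E
```

```text
scene [1.28610232 0.04327837 1.12264154] [-143.51692993   -0.29628378   95.70846145] [[409.16010147   0.         280.40253389]
 [  0.         409.16010147 209.95070258]
 [  0.           0.           1.        ]]
top [ 0.43060332 -0.03752818  1.33594863] [-173.61909032   -0.48205963  -90.15289138] [[386.77990077   0.         270.63307757]
 [  0.         386.77990077 215.31410791]
 [  0.           0.           1.        ]]
{'time': 0.1, 'q': array([-7.54921775e+01,  2.01213931e+01,  9.46724313e+01,  1.32533759e-03,
        6.52647167e+01, -4.84706837e+00]), 'joint_vel': array([-0.1335754 , -0.00365308, -0.07157788, -0.02256562,  0.09988313,
       -0.05246409]), 'joint_efforts': array([ 1.00780533e-03, -5.06833363e+01, -2.91875982e+01, -9.16088061e-05,
        2.64106129e-03, -8.29643682e-06]), 'tcp_pos': array([ 0.18224287, -0.51864369,  0.24781653]), 'tool_rot': array([-1.79941770e+02, -6.14537666e-03,  1.93543325e+01]), 'contact_force': array([-0.47554887,  0.11061355,  0.25287696]), 'wrist_torque': array([ 0.03428321, -0.0146076 , -0.01329643]), 'gripper_force': 0.0, 'gripper_width': 0.08555297487620764}
```

View pics/scene0.png

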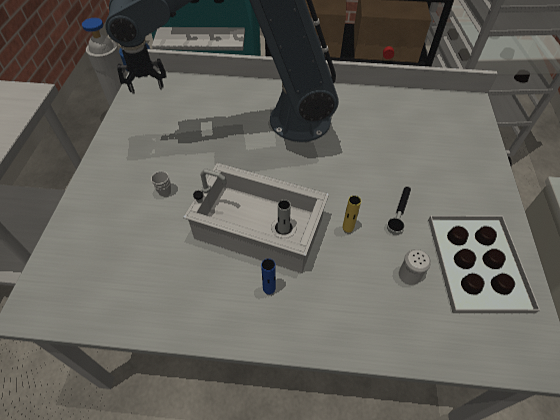

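View pics/top0.png

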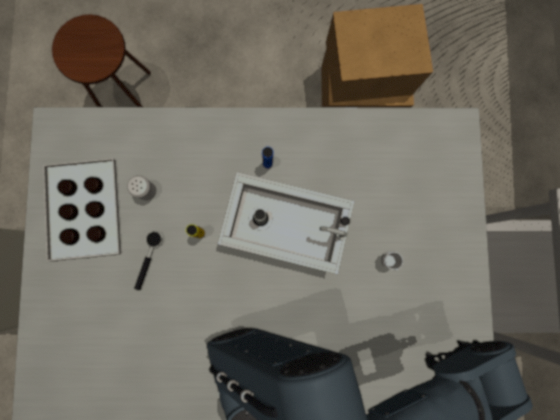

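Candidates in the scene image: steel pipe standing in the well (284,215), blue tube (268,276) and yellow tube (352,214) on the counter. I choose the steel one in the well's drain and will check it in a close crop, which also gives me pixel positions.

```bash
sed -i 's/r=np.array(f\["rotation"\])@d/r=R.from_euler("xyz",f["rotation"],degrees=True).apply(d)/; 1a from scipy.spatial.transform import Rotation as R' h.py
python3 - <<'E'
from h import *
import pickle
s=pickle.load(open("scene.pkl","rb"));t=pickle.load(open("top.pkl","rb"))
a=cv2.resize(s["image"][155:275,175:335],None,fx=5,fy=5,interpolation=3);cv2.imwrite("pics/c1.png",a)
b=cv2.resize(t["image"][165:285,210:370],None,fx=5,fy=5,interpolation=3);cv2.imwrite("pics/c2.png",b)
print(P(t,150,330),P(t,260,212))
E
```

```text
[ 0.19321106  0.35705999 -0.0013188 ] [ 0.5711264  -0.01543769  0.1701857 ]
```

View pics/c1.png

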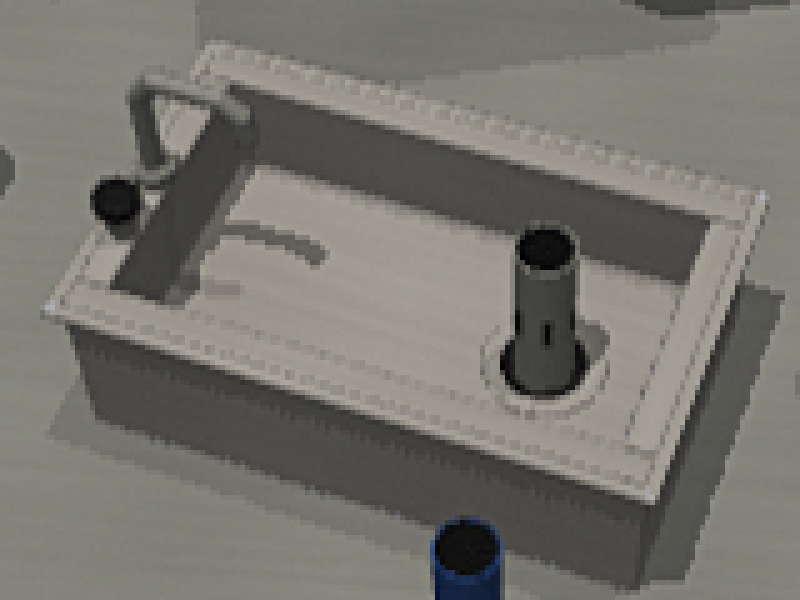

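View pics/c2.png

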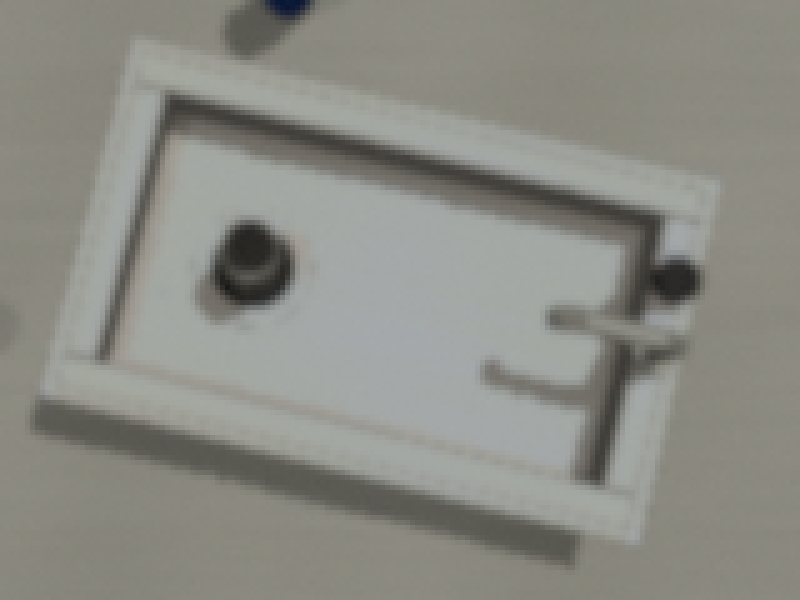

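The crops show the steel pipe in its drain: top-end centre at scene (284,205) and top (260.4,213.6). The blue tube is outside the well. Rim corners are readable in both views.

```bash
python3 - <<'E'
from h import *
import pickle
s=pickle.load(open("scene.pkl","rb"));t=pickle.load(open("top.pkl","rb"))
c=lambda f,o,l,z:np.array([P(f,o[0]+(u+.5)/5-.5,o[1]+(v+.5)/5-.5,z)[:2] for u,v in l])
# order: +y far, -y far, -y near, +y near (far from/near robot)
A=c(t,(210,165),[(135,38),(720,180),(640,545),(38,398)],.13)
B=c(s,(175,155),[(655,500),(45,315),(212,42),(768,195)],.13)
for q in(A,B):
    ctr=q.mean(0);d=(q[0]+q[3]-q[1]-q[2])/2;e=(q[0]+q[1]-q[2]-q[3])/2
    y=d/np.linalg.norm(d);print(ctr,np.linalg.norm(d),np.linalg.norm(e),"yaw",np.degrees(np.arctan2(-y[0],y[1])),np.degrees(np.arctan2(e[1],e[0])),"drain",ctr+.085*y)
print(c(t,(210,165),[(250,243)],.17),c(s,(175,155),[(546,249)],.17))
for f,l in((t,[(140,187),(195,232),(267,157),(153,240),(390,261)]),(s,[(417,258),(352,200),(268,263),(397,225),(161,180)])):
    print([P(f,u,v).round(3) for u,v in l])
E
```

```text
[ 0.5435855  -0.09665589] 0.38236228032789116 0.23495616546053094 yaw -13.857774019323752 -14.066746512372681 drain [ 0.56394407 -0.01412997]
[ 0.54435452 -0.09540352] 0.3795358277111214 0.2334247298332564 yaw -13.772355522679772 -13.970011686809563 drain [ 0.56459003 -0.01284733]
[[ 0.56748315 -0.01422202]] [[ 0.56349312 -0.01401629]]
[array([0.661, 0.373, 0.103]), array([0.511, 0.182, 0.16 ]), array([ 0.745, -0.037,  0.159]), array([0.494, 0.349, 0.024]), array([ 0.421, -0.448,  0.035])]
[array([0.667, 0.378, 0.106]), array([0.517, 0.186, 0.159]), array([ 0.757, -0.038,  0.162]), array([0.499, 0.352, 0.024]), array([ 0.402, -0.457,  0.039])]
```

>>> arm_command(plan=[{"offset": [0, 0, -6], "yaw": 0, "grip": 1}, {"offset": [6, -4, -8], "yaw": -8, "grip": 1}, {"offset": [11, -7.3, -8], "yaw": -16, "grip": 1}, {"offset": [16, -10.6, -8], "yaw": -24, "grip": 1}, {"offset": [21, -13.9, -8], "yaw": -32, "grip": 1}, {"offset": [26, -17.2, -8], "yaw": -40, "grip": 1}, {"offset": [31, -20.5, -8], "yaw": -48, "grip": 1}, {"offset": [36, -23.8, -8], "yaw": -54, "grip": 1}, {"offset": [41, -27.1, -8], "yaw": -56.7, "grip": 1}, {"offset": [46, -30.5, -8], "yaw": -56.7, "grip": 1}])

```text
time: 1.35
tcp_pos: [0.5161, -0.0768, 0.3282]
tool_rot: [-180.0, 0.0, 76.1]
contact_force: [0.4, -0.8, -0.2]
gripper_width: 0.0853
gripper_force: 0.0
```

>>> arm_command(plan=[{"offset": [4, 1.8, 0], "yaw": 0, "grip": 1}, {"offset": [7.5, 3.2, 0], "yaw": 0, "grip": 1}, {"offset": [7.5, 3.2, 5], "yaw": 0, "grip": 1}, {"offset": [7.5, 3.2, 9], "yaw": 0, "grip": 1}, {"offset": [7.5, 3.2, 13], "yaw": 0, "grip": 1}, {"offset": [7.5, 3.2, 16], "yaw": 0, "grip": 1}, {"offset": [7.5, 3.2, 17.5], "yaw": 0, "grip": 1}, {"offset": [7.5, 3.2, 17.5], "yaw": 0, "grip": 1}])

```text
time: 2.35
tcp_pos: [0.5641, -0.0136, 0.1528]
tool_rot: [-179.9, 0.0, 76.1]
contact_force: [-0.3, -0.3, 0.4]
gripper_width: 0.0851
gripper_force: 0.0
```

```bash
python3 - <<'E'
from h import *
f=grab_frame("scene");cv2.imwrite("pics/c3.png",cv2.resize(f["image"][130:280,185:385],None,fx=4,fy=4,interpolation=3))
s=env.get_state();print(s["tcp_pos"],s["tool_rot"],s["contact_force"])
E
```

```text
[ 0.56465096 -0.0136562   0.15383254] [ 1.79976775e+02 -3.19623336e-03  7.60540929e+01] [-1.33952756  1.07646675  0.36352963]
```

View pics/c3.png

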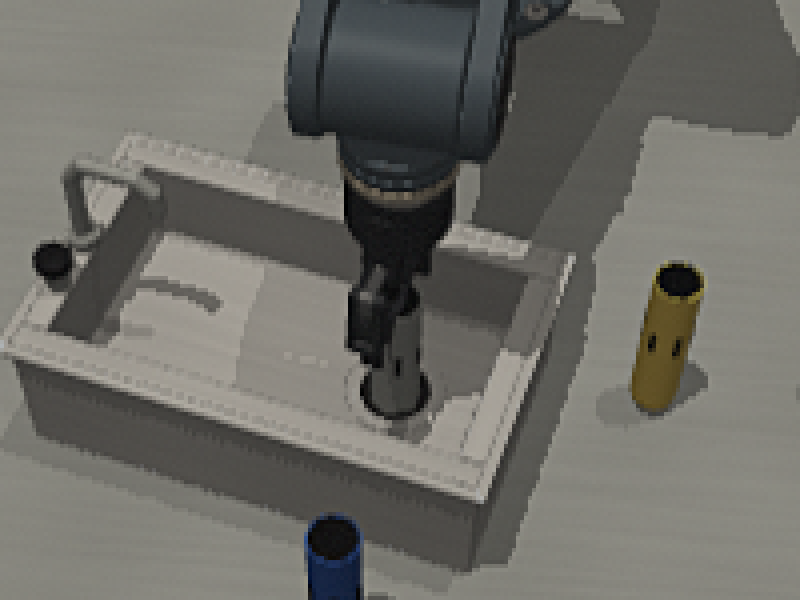

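The image shows the fingers straddling the steel pipe near its top (crop ~(400,320)) with the far and near fingers across the well's width. Next I close the gripper.

>>> arm_command(plan=[{"offset": [0, 0, 0], "yaw": 0, "grip": -1}, {"offset": [0, 0, 0], "yaw": 0, "grip": -1}, {"offset": [0, 0, 0], "yaw": 0, "grip": -1}, {"offset": [0, 0, 0], "yaw": 0, "grip": -1}, {"offset": [0, 0, 0], "yaw": 0, "grip": -1}, {"offset": [0, 0, 0], "yaw": 0, "grip": -1}])

```text
time: 3.15
tcp_pos: [0.5646, -0.0136, 0.154]
tool_rot: [180.0, -0.0, 76.0]
contact_force: [-0.4, -0.6, 6.2]
gripper_width: 0.0366
gripper_force: 59.5
```

>>> arm_command(plan=[{"offset": [0.4, 0, 0], "yaw": 0, "grip": -1}, {"offset": [0.8, 0, 0], "yaw": 0, "grip": -1}, {"offset": [1.2, 0, -0.03], "yaw": 0, "grip": -1}, {"offset": [1.5, 0, -0.06], "yaw": 0, "grip": -1}, {"offset": [1.5, 0, -0.1], "yaw": 0, "grip": -1}])

```text
time: 3.78
tcp_pos: [0.5677, 0.0002, 0.1539]
tool_rot: [-180.0, 0.1, 76.1]
contact_force: [-0.1, -5.0, -4.7]
gripper_width: 0.0366
gripper_force: 60.3
```

```bash
cat > ang.py <<'E'
from h import *
import sys
f=grab_frame("scene");cv2.imwrite(f"pics/{sys.argv[1]}.png",cv2.resize(f["image"][170:250,230:336],None,fx=7,fy=7,interpolation=3))
s=env.get_state();print(s["time"],s["tcp_pos"],s["contact_force"],s["wrist_torque"])
E
python3 ang.py l1
```

```text
3.825 [5.67630356e-01 1.87023175e-04 1.53898933e-01] [-0.31615136 -5.31000933 -4.44098056] [-1.19688329  0.01442196 -0.05562608]
```

View pics/l1.png

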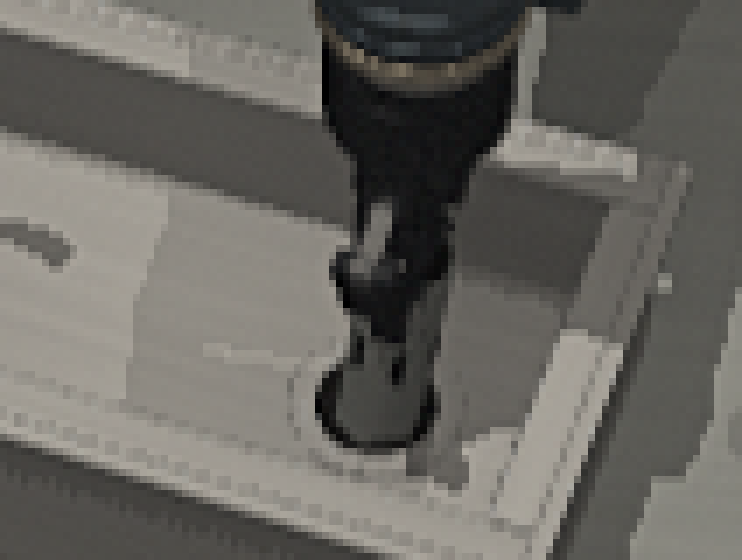

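The picture shows the pipe leaning right (+y), pivoting in the pads, its foot still in the drain (crop ~(375,420)). The force is low, so I carry on rocking.

>>> arm_command(plan=[{"offset": [-0.4, 0, -0.02], "yaw": 0, "grip": -1}, {"offset": [-0.8, 0, -0.05], "yaw": 0, "grip": -1}, {"offset": [-1.2, 0, -0.08], "yaw": 0, "grip": -1}, {"offset": [-1.6, 0, -0.1], "yaw": 0, "grip": -1}, {"offset": [-2.0, 0, -0.12], "yaw": 0, "grip": -1}, {"offset": [-2.4, 0, -0.14], "yaw": 0, "grip": -1}, {"offset": [-2.8, 0, -0.17], "yaw": 0, "grip": -1}, {"offset": [-3.1, 0, -0.2], "yaw": 0, "grip": -1}, {"offset": [-3.1, 0, -0.2], "yaw": 0, "grip": -1}])

```text
time: 4.95
tcp_pos: [0.5601, -0.0286, 0.1558]
tool_rot: [-179.9, -0.1, 76.1]
contact_force: [-0.2, 3.9, -6.2]
gripper_width: 0.0366
gripper_force: 60.8
```

>>> arm_command(plan=[{"offset": [0.4, 0, -0.02], "yaw": 0, "grip": -1}, {"offset": [0.8, 0, -0.05], "yaw": 0, "grip": -1}, {"offset": [1.2, 0, -0.08], "yaw": 0, "grip": -1}, {"offset": [1.6, 0, -0.1], "yaw": 0, "grip": -1}, {"offset": [2.0, 0, -0.12], "yaw": 0, "grip": -1}, {"offset": [2.4, 0, -0.14], "yaw": 0, "grip": -1}, {"offset": [2.8, 0, -0.17], "yaw": 0, "grip": -1}, {"offset": [3.1, 0, -0.2], "yaw": 0, "grip": -1}, {"offset": [3.1, 0, -0.2], "yaw": 0, "grip": -1}])

```text
time: 6.08
tcp_pos: [0.5674, 0.0002, 0.1579]
tool_rot: [-179.9, 0.1, 76.1]
contact_force: [-1.7, -6.5, -6.8]
gripper_width: 0.0366
gripper_force: 60.7
```

>>> arm_command(plan=[{"offset": [-0.4, 0, -0.02], "yaw": 0, "grip": -1}, {"offset": [-0.8, 0, -0.05], "yaw": 0, "grip": -1}, {"offset": [-1.2, 0, -0.08], "yaw": 0, "grip": -1}, {"offset": [-1.6, 0, -0.1], "yaw": 0, "grip": -1}, {"offset": [-2.0, 0, -0.12], "yaw": 0, "grip": -1}, {"offset": [-2.4, 0, -0.14], "yaw": 0, "grip": -1}, {"offset": [-2.8, 0, -0.17], "yaw": 0, "grip": -1}, {"offset": [-3.1, 0, -0.2], "yaw": 0, "grip": -1}, {"offset": [-3.1, 0, -0.2], "yaw": 0, "grip": -1}])

```text
time: 7.2
tcp_pos: [0.5605, -0.0286, 0.1602]
tool_rot: [-180.0, -0.1, 76.0]
contact_force: [0.7, 5.0, -7.1]
gripper_width: 0.0371
gripper_force: 60.8
```

```bash
python3 ang.py l2
```

```text
7.25 [ 0.56051127 -0.02857578  0.16022003] [ 0.42866675  4.92422302 -6.94958758] [ 1.21015269 -0.214708   -0.06737232]
```

View pics/l2.png

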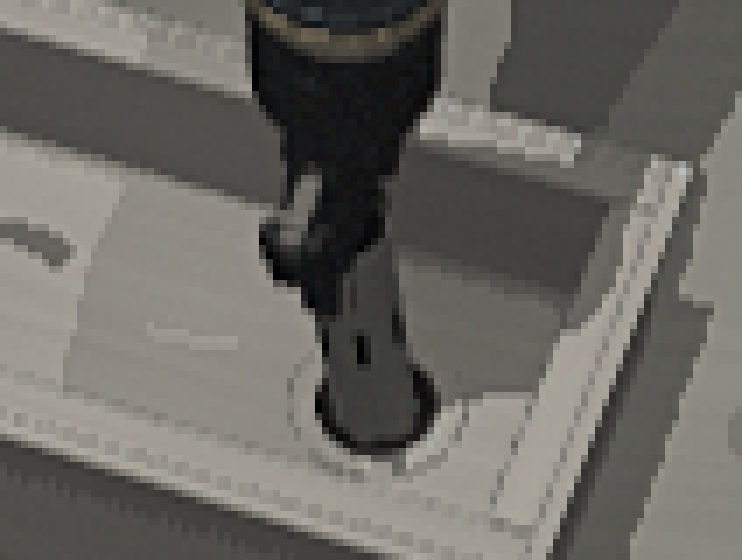

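The pipe leans left (-y), foot still in the drain (crop (375,430)), and has risen about 7 mm. Next, more leans.

>>> arm_command(plan=[{"offset": [0.4, 0, -0.02], "yaw": 0, "grip": -1}, {"offset": [0.8, 0, -0.05], "yaw": 0, "grip": -1}, {"offset": [1.2, 0, -0.08], "yaw": 0, "grip": -1}, {"offset": [1.6, 0, -0.1], "yaw": 0, "grip": -1}, {"offset": [2.0, 0, -0.12], "yaw": 0, "grip": -1}, {"offset": [2.4, 0, -0.14], "yaw": 0, "grip": -1}, {"offset": [2.8, 0, -0.17], "yaw": 0, "grip": -1}, {"offset": [3.1, 0, -0.2], "yaw": 0, "grip": -1}, {"offset": [3.1, 0, -0.2], "yaw": 0, "grip": -1}])

```text
time: 8.38
tcp_pos: [0.5677, 0.0003, 0.1621]
tool_rot: [-180.0, 0.1, 76.1]
contact_force: [-1.1, -5.2, -6.9]
gripper_width: 0.0365
gripper_force: 60.7
```

>>> arm_command(plan=[{"offset": [-0.4, 0, -0.02], "yaw": 0, "grip": -1}, {"offset": [-0.8, 0, -0.05], "yaw": 0, "grip": -1}, {"offset": [-1.2, 0, -0.08], "yaw": 0, "grip": -1}, {"offset": [-1.6, 0, -0.1], "yaw": 0, "grip": -1}, {"offset": [-2.0, 0, -0.12], "yaw": 0, "grip": -1}, {"offset": [-2.4, 0, -0.14], "yaw": 0, "grip": -1}, {"offset": [-2.8, 0, -0.17], "yaw": 0, "grip": -1}, {"offset": [-3.1, 0, -0.2], "yaw": 0, "grip": -1}, {"offset": [-3.1, 0, -0.2], "yaw": 0, "grip": -1}])

```text
time: 9.5
tcp_pos: [0.5607, -0.0287, 0.1644]
tool_rot: [180.0, -0.1, 76.0]
contact_force: [0.7, 3.2, -6.6]
gripper_width: 0.0367
gripper_force: 60.8
```

>>> arm_command(plan=[{"offset": [0.4, 0, -0.02], "yaw": 0, "grip": -1}, {"offset": [0.8, 0, -0.05], "yaw": 0, "grip": -1}, {"offset": [1.2, 0, -0.08], "yaw": 0, "grip": -1}, {"offset": [1.6, 0, -0.1], "yaw": 0, "grip": -1}, {"offset": [2.0, 0, -0.12], "yaw": 0, "grip": -1}, {"offset": [2.4, 0, -0.14], "yaw": 0, "grip": -1}, {"offset": [2.8, 0, -0.17], "yaw": 0, "grip": -1}, {"offset": [3.1, 0, -0.2], "yaw": 0, "grip": -1}, {"offset": [3.1, 0, -0.2], "yaw": 0, "grip": -1}])

```text
time: 10.62
tcp_pos: [0.5678, 0.0005, 0.1663]
tool_rot: [-180.0, 0.1, 76.1]
contact_force: [-1.6, -4.2, -4.8]
gripper_width: 0.0363
gripper_force: 60.6
```

>>> arm_command(plan=[{"offset": [-0.4, 0, -0.02], "yaw": 0, "grip": -1}, {"offset": [-0.8, 0, -0.05], "yaw": 0, "grip": -1}, {"offset": [-1.2, 0, -0.08], "yaw": 0, "grip": -1}, {"offset": [-1.6, 0, -0.1], "yaw": 0, "grip": -1}, {"offset": [-2.0, 0, -0.12], "yaw": 0, "grip": -1}, {"offset": [-2.4, 0, -0.14], "yaw": 0, "grip": -1}, {"offset": [-2.8, 0, -0.17], "yaw": 0, "grip": -1}, {"offset": [-3.1, 0, -0.2], "yaw": 0, "grip": -1}, {"offset": [-3.1, 0, -0.2], "yaw": 0, "grip": -1}])

```text
time: 11.75
tcp_pos: [0.5606, -0.0284, 0.1682]
tool_rot: [-180.0, -0.1, 76.0]
contact_force: [1.6, 6.1, -7.9]
gripper_width: 0.0364
gripper_force: 60.8
```

>>> arm_command(plan=[{"offset": [0.4, 0, -0.02], "yaw": 0, "grip": -1}, {"offset": [0.8, 0, -0.05], "yaw": 0, "grip": -1}, {"offset": [1.2, 0, -0.08], "yaw": 0, "grip": -1}, {"offset": [1.6, 0, -0.1], "yaw": 0, "grip": -1}, {"offset": [2.0, 0, -0.14], "yaw": 0, "grip": -1}, {"offset": [2.4, 0, -0.18], "yaw": 0, "grip": -1}, {"offset": [2.6, 0, -0.2], "yaw": 0, "grip": -1}, {"offset": [2.6, 0, -0.2], "yaw": 0, "grip": -1}])

```text
time: 12.75
tcp_pos: [0.5664, -0.0044, 0.1699]
tool_rot: [-180.0, 0.1, 76.1]
contact_force: [-2.0, -4.7, -9.4]
gripper_width: 0.0366
gripper_force: 60.9
```

>>> arm_command(plan=[{"offset": [-0.4, 0, -0.04], "yaw": 0, "grip": -1}, {"offset": [-0.8, 0, -0.08], "yaw": 0, "grip": -1}, {"offset": [-1.2, 0, -0.12], "yaw": 0, "grip": -1}, {"offset": [-1.6, 0, -0.16], "yaw": 0, "grip": -1}, {"offset": [-2.0, 0, -0.2], "yaw": 0, "grip": -1}, {"offset": [-2.0, 0, -0.2], "yaw": 0, "grip": -1}])

```text
time: 13.5
tcp_pos: [0.5617, -0.023, 0.1719]
tool_rot: [-180.0, -0.1, 76.0]
contact_force: [0.6, 4.3, -11.4]
gripper_width: 0.0367
gripper_force: 61.5
```

>>> arm_command(plan=[{"offset": [0.4, 0, -0.04], "yaw": 0, "grip": -1}, {"offset": [0.8, 0, -0.08], "yaw": 0, "grip": -1}, {"offset": [1.2, 0, -0.12], "yaw": 0, "grip": -1}, {"offset": [1.6, 0, -0.16], "yaw": 0, "grip": -1}, {"offset": [2.0, 0, -0.2], "yaw": 0, "grip": -1}, {"offset": [2.0, 0, -0.2], "yaw": 0, "grip": -1}])

```text
time: 14.25
tcp_pos: [0.5666, -0.0042, 0.1741]
tool_rot: [-180.0, 0.1, 76.1]
contact_force: [-1.0, -3.7, -12.7]
gripper_width: 0.0366
gripper_force: 61.4
```

>>> arm_command(plan=[{"offset": [-0.4, 0, -0.04], "yaw": 0, "grip": -1}, {"offset": [-0.8, 0, -0.08], "yaw": 0, "grip": -1}, {"offset": [-1.2, 0, -0.12], "yaw": 0, "grip": -1}, {"offset": [-1.6, 0, -0.16], "yaw": 0, "grip": -1}, {"offset": [-2.0, 0, -0.2], "yaw": 0, "grip": -1}, {"offset": [-2.0, 0, -0.2], "yaw": 0, "grip": -1}])

```text
time: 15.0
tcp_pos: [0.562, -0.0231, 0.1764]
tool_rot: [180.0, -0.1, 76.0]
contact_force: [0.7, 3.6, -11.7]
gripper_width: 0.0364
gripper_force: 61.5
```

>>> arm_command(plan=[{"offset": [0.4, 0, 0], "yaw": 0, "grip": -1}, {"offset": [0.8, 0, -0.04], "yaw": 0, "grip": -1}, {"offset": [1.2, 0, -0.08], "yaw": 0, "grip": -1}, {"offset": [1.6, 0, -0.12], "yaw": 0, "grip": -1}, {"offset": [2.0, 0, -0.15], "yaw": 0, "grip": -1}, {"offset": [2.0, 0, -0.15], "yaw": 0, "grip": -1}])

```text
time: 15.75
tcp_pos: [0.567, -0.0037, 0.1781]
tool_rot: [180.0, 0.0, 76.1]
contact_force: [-1.1, -1.7, -5.5]
gripper_width: 0.0366
gripper_force: 61.6
```

```bash
python3 ang.py l3
```

```text
15.8 [ 0.56699487 -0.0038219   0.17812004] [-1.81652392 -1.83992762 -4.58283419] [-0.71796545  0.42889301  0.02917647]
```

View pics/l3.png

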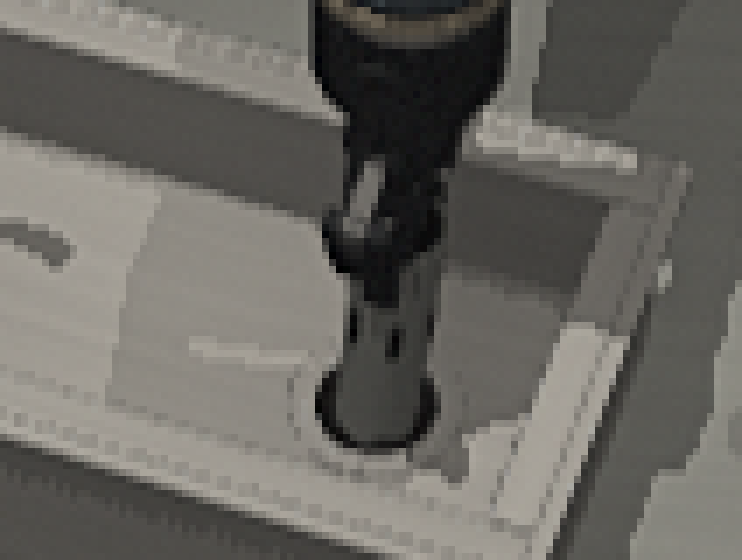

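The pipe is leaning slightly +y with its foot still in the drain (crop (375,430)). The pull is dropping, so the seal is about to let go. I'll do one more lean back, then return to centre.

>>> arm_command(plan=[{"offset": [-0.4, 0, 0], "yaw": 0, "grip": -1}, {"offset": [-0.8, 0, -0.03], "yaw": 0, "grip": -1}, {"offset": [-1.2, 0, -0.06], "yaw": 0, "grip": -1}, {"offset": [-1.6, 0, -0.1], "yaw": 0, "grip": -1}, {"offset": [-1.6, 0, -0.15], "yaw": 0, "grip": -1}])

```text
time: 16.42
tcp_pos: [0.5633, -0.0195, 0.1798]
tool_rot: [179.9, -0.1, 76.0]
contact_force: [1.2, 2.8, -2.8]
gripper_width: 0.0361
gripper_force: 61.7
```

>>> arm_command(plan=[{"offset": [0.3, 0, 0], "yaw": 0, "grip": -1}, {"offset": [0.6, 0, -0.03], "yaw": 0, "grip": -1}, {"offset": [0.6, 0, -0.06], "yaw": 0, "grip": -1}, {"offset": [0.6, 0, -0.06], "yaw": 0, "grip": -1}])

```text
time: 16.92
tcp_pos: [0.5647, -0.0139, 0.1801]
tool_rot: [179.9, 0.0, 76.1]
contact_force: [1.2, -4.4, 0.5]
gripper_width: 0.0359
gripper_force: 62.0
```

>>> arm_command(plan=[{"offset": [0.1, 0, -0.05], "yaw": 0, "grip": -1}, {"offset": [0, 0, -0.1], "yaw": 0, "grip": -1}, {"offset": [-0.1, 0, -0.15], "yaw": 0, "grip": -1}, {"offset": [0, 0, -0.2], "yaw": 0, "grip": -1}, {"offset": [0, 0, -0.2], "yaw": 0, "grip": -1}])

```text
time: 17.55
tcp_pos: [0.5642, -0.0136, 0.1815]
tool_rot: [-180.0, 0.0, 76.1]
contact_force: [3.0, -2.2, -9.0]
gripper_width: 0.0365
gripper_force: 61.1
```

Still held (9 N), so the pipe has slipped a few mm in the pads. I'll keep rocking with fuller leans and a gentler rise.

>>> arm_command(plan=[{"offset": [0.4, 0, 0], "yaw": 0, "grip": -1}, {"offset": [0.8, 0, 0], "yaw": 0, "grip": -1}, {"offset": [1.2, 0, -0.04], "yaw": 0, "grip": -1}, {"offset": [1.3, 0, -0.08], "yaw": 0, "grip": -1}])

```text
time: 18.05
tcp_pos: [0.5671, -0.0008, 0.1824]
tool_rot: [-179.9, 0.0, 76.1]
contact_force: [-1.3, -5.6, -8.0]
gripper_width: 0.0366
gripper_force: 61.0
```

>>> arm_command(plan=[{"offset": [-0.4, 0, -0.02], "yaw": 0, "grip": -1}, {"offset": [-0.8, 0, -0.05], "yaw": 0, "grip": -1}, {"offset": [-1.2, 0, -0.08], "yaw": 0, "grip": -1}, {"offset": [-1.6, 0, -0.1], "yaw": 0, "grip": -1}, {"offset": [-2.0, 0, -0.12], "yaw": 0, "grip": -1}, {"offset": [-2.4, 0, -0.14], "yaw": 0, "grip": -1}, {"offset": [-2.6, 0, -0.17], "yaw": 0, "grip": -1}, {"offset": [-2.6, 0, -0.17], "yaw": 0, "grip": -1}])

```text
time: 19.05
tcp_pos: [0.5614, -0.0264, 0.1846]
tool_rot: [180.0, -0.0, 76.0]
contact_force: [0.7, 3.1, -0.8]
gripper_width: 0.0359
gripper_force: 61.0
```

```bash
python3 ang.py l4
```

```text
19.1 [ 0.56140456 -0.02630349  0.1845607 ] [ 1.80732274  3.76797103 -1.14161942] [ 0.8511587  -0.24124142 -0.0702591 ]
```

View pics/l4.png

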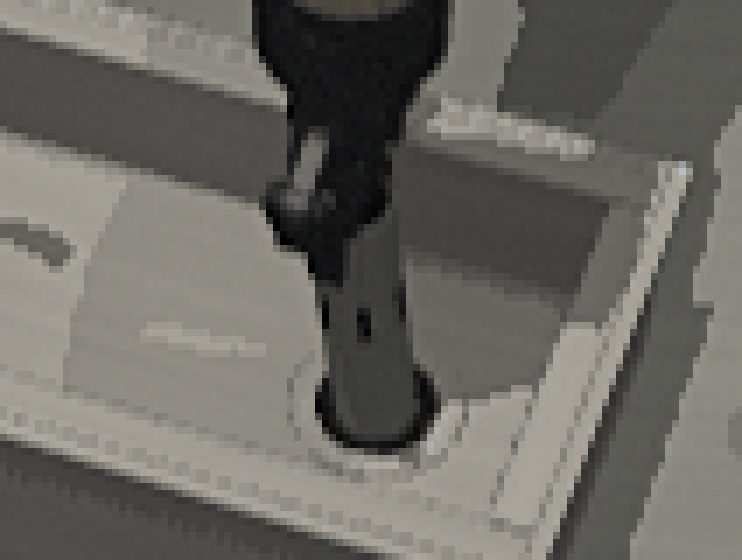

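The pipe leans -y, its slot hole at crop (363,325) is about 15 mm higher than in l2, and the foot is still in the drain. Release should be within a lean or two.

>>> arm_command(plan=[{"offset": [0.4, 0, -0.02], "yaw": 0, "grip": -1}, {"offset": [0.8, 0, -0.05], "yaw": 0, "grip": -1}, {"offset": [1.2, 0, -0.08], "yaw": 0, "grip": -1}, {"offset": [1.6, 0, -0.1], "yaw": 0, "grip": -1}, {"offset": [2.0, 0, -0.12], "yaw": 0, "grip": -1}, {"offset": [2.3, 0, -0.14], "yaw": 0, "grip": -1}, {"offset": [2.3, 0, -0.17], "yaw": 0, "grip": -1}])

```text
time: 19.98
tcp_pos: [0.5668, -0.0036, 0.1861]
tool_rot: [180.0, -0.0, 76.1]
contact_force: [-0.8, -3.7, 1.9]
gripper_width: 0.0359
gripper_force: 61.8
```

>>> arm_command(plan=[{"offset": [-0.4, 0, -0.02], "yaw": 0, "grip": -1}, {"offset": [-0.8, 0, -0.05], "yaw": 0, "grip": -1}, {"offset": [-1.2, 0, -0.08], "yaw": 0, "grip": -1}, {"offset": [-1.6, 0, -0.12], "yaw": 0, "grip": -1}, {"offset": [-2.0, 0, -0.15], "yaw": 0, "grip": -1}, {"offset": [-2.0, 0, -0.17], "yaw": 0, "grip": -1}])

```text
time: 20.72
tcp_pos: [0.5618, -0.0235, 0.1876]
tool_rot: [-180.0, -0.0, 76.0]
contact_force: [0.7, 3.0, -0.6]
gripper_width: 0.0364
gripper_force: 61.6
```

>>> arm_command(plan=[{"offset": [0.4, 0, -0.02], "yaw": 0, "grip": -1}, {"offset": [0.8, 0, -0.04], "yaw": 0, "grip": -1}, {"offset": [1.2, 0, -0.06], "yaw": 0, "grip": -1}, {"offset": [1.0, 0, -0.1], "yaw": 0, "grip": -1}, {"offset": [1.0, 0, -0.1], "yaw": 0, "grip": -1}])

```text
time: 21.35
tcp_pos: [0.5642, -0.0137, 0.1886]
tool_rot: [-180.0, -0.0, 76.0]
contact_force: [-0.4, -0.9, -1.6]
gripper_width: 0.0364
gripper_force: 61.4
```

```bash
python3 - <<'E'
from h import *
s=env.get_state();print(s["contact_force"],s["wrist_torque"])
f=grab_frame("scene");im=f["image"];cv2.imwrite("pics/l5.png",im)
z=cv2.resize(im[:,:],None,fx=1,fy=1)[...,1]
for r in range(203,236): print(r,z[r,272:298])
E
```

```text
[-0.39258481 -0.8674714  -1.63044204] [-0.44470995  0.11240612  0.04345556]
203 [145  72   8  14  21  26  23  18  19  17  18  21  18  25  59  57  67  56
  58  69  67  64  67  67  67  65]
204 [143 123   0  14  14  18  21  16  17  15  16  22  44  44  72  62  61  57
  56  67  67  67  67  66  67  68]
205 [141 146  48  24   0  12  18  23  17  20  20  25  54  49  63  61  58  57
  57  67  67  67  67  67  67  66]
206 [139 141 118 117 117  69  16  16  20  18  19  29  61  47  62  59  60  55
  60  79  74  68  65  63  65  66]
207 [139 140 144 146 149 113  31  13  21  22  17  35  66  46  62  61  59  55
  59  85  82  77  76  74  68  69]
208 [139 140 140 140 145 125  36  12  18  21  14  32  67  52  62  58  59  55
  72  99  94  82  83  80  76  78]
209 [140 140 137 139 142 123  31  15  15  15  17  30  68  59  63  59  60  56
  83 106 103  92  94  94  79  81]
210 [140 140 139 140 142 122  50  57  38  40  20  45  65  56  61  60  59  55
  74 107 102 101 101 101  93  94]
211 [140 140 139 142 144 122  45  73  56  57  50  59  64  55  60  61  61  46
  62 107 101 101  98  99 101 102]
212 [138 139 138 142 144 
[... 1938 characters left out ...]

  13  20  74 106  98  95  93 141]
230 [141 145 144 129   6  23  31  51  65  72  70  71  65  64  63  58  45  20
  14  38 101 106 145 120 133 160]
231 [117 140 145 146  53  12  23  35  58  60  65  69  68  62  56  44  31  17
  21  74 112 106 169 122 159 153]
232 [122 140 139 142 122  56  13  22  49  37  42  50  47  44  35  26  19  19
  66 104 106 102 152 121 159 155]
233 [139 139 139 142 147 131  82  29  18  15  22  22  17  14   8  12  50  86
 101 112 103  99 121 152 159 154]
234 [137 137 121 129 142 151 132 116 115  88  61  62  62  70  59  79  91 107
 104 107 102  91 100 165 158 155]
235 [129 135 122 116 131 145 145 144 149 133 123 125 123 145 142 142  99  99
 100  88  89  91  98 163 156 156]
```

The pipe's edges are vertical (columns 277.5 and 290), so it is upright, and the pull is only about the pipe's weight. I lift a little to test.

>>> arm_command(plan=[{"offset": [0, 0, -0.05], "yaw": 0, "grip": -1}, {"offset": [0, 0, -0.1], "yaw": 0, "grip": -1}, {"offset": [0, 0, -0.15], "yaw": 0, "grip": -1}, {"offset": [0, 0, -0.15], "yaw": 0, "grip": -1}])

```text
time: 21.9
tcp_pos: [0.5643, -0.0135, 0.1903]
tool_rot: [-180.0, -0.0, 76.1]
contact_force: [-0.8, -0.1, -1.2]
gripper_width: 0.0363
gripper_force: 61.3
```

>>> arm_command(plan=[{"offset": [0, 0, -0.1], "yaw": 0, "grip": -1}, {"offset": [0, 0, -0.2], "yaw": 0, "grip": -1}, {"offset": [0, 0, -0.3], "yaw": 0, "grip": -1}, {"offset": [0, 0, -0.4], "yaw": 0, "grip": -1}, {"offset": [0, 0, -0.4], "yaw": 0, "grip": -1}])

```text
time: 22.52
tcp_pos: [0.5644, -0.0136, 0.1944]
tool_rot: [180.0, -0.0, 76.1]
contact_force: [-0.4, 0.7, -3.2]
gripper_width: 0.036
gripper_force: 61.3
```

>>> arm_command(plan=[{"offset": [0, 0, -0.3], "yaw": 0, "grip": -1}, {"offset": [0, 0, -0.6], "yaw": 0, "grip": -1}, {"offset": [0, 0, -1.0], "yaw": 0, "grip": -1}, {"offset": [0, 0, -1.5], "yaw": 0, "grip": -1}, {"offset": [0, 0, -2.0], "yaw": 0, "grip": -1}, {"offset": [0, 0, -2.6], "yaw": 0, "grip": -1}, {"offset": [0, 0, -3.0], "yaw": 0, "grip": -1}, {"offset": [0, 0, -3.0], "yaw": 0, "grip": -1}, {"offset": [0, 0, -3.0], "yaw": 0, "grip": -1}])

```text
time: 23.65
tcp_pos: [0.5642, -0.0136, 0.2241]
tool_rot: [-180.0, 0.0, 76.1]
contact_force: [0.6, -0.3, -3.1]
gripper_width: 0.0362
gripper_force: 61.3
```

```bash
python3 ang.py l6
```

```text
23.7 [ 0.56424378 -0.01358222  0.22407534] [-0.18772859  0.10209894 -3.00907672] [-0.01199931 -0.02275342  0.03480793]
```

View pics/l6.png

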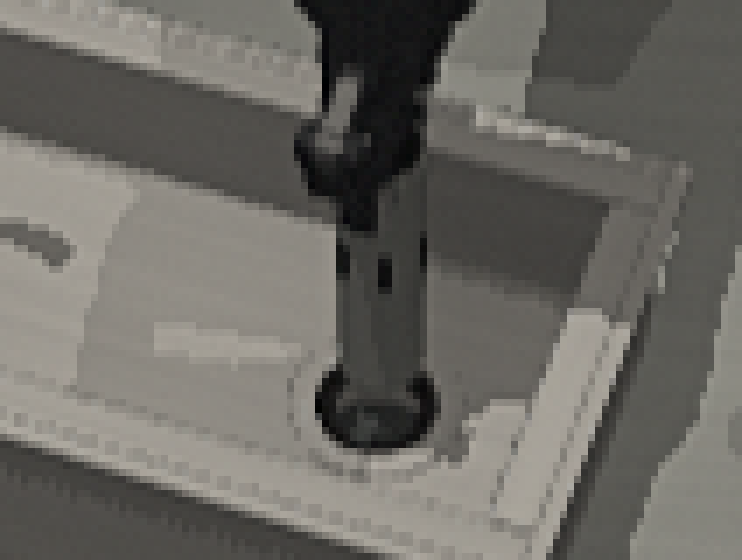

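The pipe is upright, with its slot hole at crop (385,272) and its dome foot near (380,400) over the black drain mouth. I'll work out the foot's height by projection.

```bash
python3 - <<'E'
from h import *
import pickle
s=pickle.load(open("scene.pkl","rb"));rt=R.from_euler("xyz",s["rotation"],degrees=True);K=s["camera_matrix"]
def pr(p):
    c=rt.inv().apply(np.array(p)-s["eye"]);return (K@c/c[2])[:2]
f=np.array(s["eye"]-np.array([.5645,-.014,0]))[:2];f=.019*f/np.linalg.norm(f)
for z in np.arange(.05,.2,.01): print(round(z,3),pr([.5645+f[0],-.014+f[1],z]).round(1),end=" ")
g=grab_frame("scene");print();print(g["image"][196:236,284:287,1].mean(1).round())
for r in (205,212,218,222,224,226,228,230,232): print(r,P(g,283,r).round(4))
st=env.get_state();print(st["contact_force"],st["wrist_torque"],st["time"])
E
```

```text
0.05 [283.2 232.7] 0.06 [283.3 230.9] 0.07 [283.3 229.1] 0.08 [283.3 227.3] 0.09 [283.4 225.5] 0.1 [283.4 223.6] 0.11 [283.4 221.7] 0.12 [283.5 219.8] 0.13 [283.5 217.9] 0.14 [283.6 215.9] 0.15 [283.6 213.9] 0.16 [283.6 211.9] 0.17 [283.7 209.9] 0.18 [283.7 207.8] 0.19 [283.8 205.7] 0.2 [283.8 203.6] 
[ 44.  53.  57.  61.  64.  63.  64.  62.  62.  63.  55.  38.  31.  33.
  32.  46.  59.  62.  61.  61.  61.  61.  62.  61.  61.  60.  62.  63.
  64.  62.  65.  50.  34.  36.  36.  39.  37.  18.  80. 145.]
205 [ 0.5811 -0.0149  0.19  ]
212 [ 0.5837 -0.0143  0.1598]
218 [ 0.5821 -0.0141  0.1274]
222 [ 0.5796 -0.0141  0.1029]
224 [ 0.5822 -0.0138  0.0959]
226 [ 0.5327 -0.0177  0.0122]
228 [ 0.5418 -0.0168  0.014 ]
230 [ 0.5483 -0.0162  0.0121]
232 [ 0.5534 -0.0157  0.0081]
[-1.03218458 -0.0119581  -3.43079828] [-0.01414534 -0.00442986  0.01984416] 23.75
```

```bash
python3 -c "
from workcell import order
print(order.sign_off())"
```

```text
the job is handed in; nothing more can be done
None
```

I rocked the steel pipe free of the rubber seal and handed the job in with the gripper holding it still and upright, its foot about 23–25 mm above the open drain by camera estimate; the hand-in gave back no verdict.

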